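Open the wedged parts cupboard

TASK

First clear the finned engine barrel from in front of the steel cupboard: set it down gently in the free half of the steel parts tray, standing on its fins with the sleeve up, as it stands now. Then ease the wooden wedge straight out from under the cupboard door without letting the door be dragged open, lay it on the bench clear of the door's swing, and pull the door open by its handle to at least 60 degrees. Leave everything else where it is.

Things in the scene. Friction and masses are not known exactly. Their poses are not given: they have to be found in the camera images.
- cupboard: Off-white steel cupboard, fixed, 180 deep x 250 wide x 292 mm tall, on 22 mm feet, open underneath. Origin: centre of its underside at bench level; x from the door to the back, y to the hinge side, z up. The 16 mm door covers its front; the door's front face is the plane x = -106 mm. The door reaches from 20 mm above the bench (24 mm on the wedge) to 288 mm.
- door_hinge (a point): Point at bench level on the vertical hinge axis of the door (front left edge of the cupboard, seen from the robot). The door's free edge is 248 mm from it.
- door (a joint): Door angle in rad: 0 shut; grows as the free (right) edge swings towards the robot, clockwise from above; stop at 1.75. Stiff hinge: about 6 N at the handle, stays where left. The 1.5 kg door has 10 mm of vertical play and rests on the wedge, so pulling the wedge (10 to 20 N) drags at it. With the wedge out it drops 4 mm and swings free.
- door_handle (a point): Point on the door's steel pull handle, a vertical round bar 12 mm thick, its axis 38 mm in front of the door's face, 215 mm from the hinge. The point is on that axis, 240 to 245 mm above the bench; the bar runs from 18 mm above it, where a leg goes back to the door, to 90 mm below. Pinch it from above, fingers left and right of it. x points square into the door, z up.
- wedge: Plain wooden wedge, 125 long x 40 wide mm, 33 tall at its tail falling evenly to 3 mm at its tip, 0.09 kg. Origin: centre of its underside; x from tail to tip, z up. Pushed tip first under the door; the tail stands 38 mm out from the door's face, which rises right behind it, so reach it with the tool leaning back towards the robot.
- wedge_tail (a point): Middle of the wedge's tail end face (the end to grip), 16.5 mm above its underside.
- wedge_tip (a point): Middle of the wedge's thin end.
- barrel: Aluminium motorcycle cylinder barrel, 0.85 kg, standing upside down in front of the wedge: square finned block 88 x 88 x 66 mm tall, on top a round steel sleeve of 56 mm outer diameter, 36 mm high, 3 mm wall (top at 102 mm). Origin: centre of its underside; x, y along the block's sides, z up. Grip it across the outside of the sleeve.
- tray: Open steel parts tray, fixed, 300 (x) x 220 (y) x 30 mm tall outside, walls and floor 4 mm. Origin: centre of its underside, z up. Its +x half holds the cylinder head; the -x half is free.
- tray_space (a point): Centre of the free half of the tray, on its floor (75 mm from the tray's centre towards -x of the tray).
- head: Aluminium cylinder head, finned, 90 x 96 x 56 mm, in the far half of the tray; leave it. Origin: centre of its underside.
- spray_can: Red spray can, 64 mm across, 178 mm tall, right of the cupboard; leave it. Origin: centre of its underside.
- oil_bottle: Grey plastic oil bottle, 55 x 95 x 177 mm; leave it. Origin: centre of its underside.
- grease_tin: Round steel tin, 84 mm across, 85 mm tall; leave it. Origin: centre of its underside.
- brake_disc: Steel brake disc lying flat, 190 mm across, 6 mm thick; leave it. Origin: centre of its underside.
- carton: Cardboard carton 60 x 100 x 45 mm on top of the cupboard; leave it. Origin: centre of its underside.
- spanner: Steel spanner 190 mm long lying flat on the bench (under 15 mm high) between the barrel and the robot; leave it. Origin at its middle.
- screwdriver: Screwdriver 200 mm long lying on the bench right of the tray; leave it. Origin at its middle.

How it is judged:
On the way, in this order (a step that is already met when the one before it is completed fails the run):
1. the barrel stands released in the tray, sleeve up, with the wedge still under the door (x of barrel in the frame of tray between -0.108 and 0.108 m and y of barrel in the frame of tray between -0.068 and 0.068 m and z of barrel in the frame of tray below 0.012 m and angle between barrel's own z axis and vertical below 0.1 rad and contact force between barrel and the fingers below 0.3 N and x of wedge_tip in the frame of cupboard above -0.106 m), for 0.2 s.
2. the wedge is wholly out in front of the door and the door is still shut (under 8 degrees) (x of wedge_tip in the frame of cupboard below -0.108 m and value of joint door below 0.14 rad), for 0.1 s.
At the end, for the whole second after the job is handed in: the door stands open by at least 60 degrees (59 counts) and still; the barrel stands upright (within 6 degrees), sleeve up, on the floor of the tray; the wedge lies at rest on the bench (or in the tray) with its whole length at least 248 mm from the door's hinge axis, out of the door's swing (value of joint door above 1.03 rad and velocity of joint door below 0.05 rad/s and x of barrel in the frame of tray between -0.108 and 0.108 m and y of barrel in the frame of tray between -0.068 and 0.068 m and z of barrel in the frame of tray below 0.012 m and angle between barrel's own z axis and vertical below 0.1 rad and linear speed of each of barrel, wedge below 0.02 m/s and horizontal distance between each of wedge_tip, wedge_tail, wedge and door_hinge above 0.248 m and height (world z) of wedge between -0.02 and 0.07 m); the robot touches nothing.
It fails at once if the barrel is dropped or banged into the tray (coming down faster than 0.6 m/s, as from a fall of 20 mm) (linear speed of barrel above 0.6 m/s and z of barrel in the frame of tray below 0.04 m and x of barrel in the frame of tray between -0.16 and 0.16 m and y of barrel in the frame of tray between -0.12 and 0.12 m).
It fails at once if the door is swung more than 12 degrees while the wedge is still under it (value of joint door above 0.21 rad and x of wedge_tip in the frame of cupboard above -0.104 m and horizontal distance between wedge_tip and door_hinge below 0.26 m).
It fails at once if another thing is moved by more than 30 mm (distance of any of head, spray_can, oil_bottle, grease_tin, brake_disc, carton, spanner, screwdriver from where it was at the start of the episode above 0.03 m).
It also fails if it takes over 72 s, if anything falls off the work surface, if the arm or the gripper's body presses on something with over 40 N, if the wrist force passes 120 N, or if a joint passes its speed limit or range.

ROBOT

A 7-joint arm with a two-finger parallel gripper is mounted at the origin on the work surface. World frame = base frame: x ahead of the robot, y to its left, z up, the work surface at z = 0. Lengths are in m, angles in rad, forces in N, time in s.
With the tool pointing down it reaches from about 0.425 to 0.925 m from the base axis. Payload 6.8 kg.
Tool frame: the origin (TCP) lies at the very end of the fingers, on their centre line; the grasp point (between the pads) lies 19 mm behind it; z points along the fingers, y is the line along which they close (so a half turn about z gives the same grasp; the last joint's range is limited). The gripper opens to 85 mm and grips with 20 to 120 N. Pads are 22 mm wide; open, the fingers measure 114 mm over their backs; the gripper's body (76 mm by 85 mm) begins 54 mm behind the grasp point. The pads swing forward as they close: fully open they stand 13 mm farther back than shut.
Start: joints at [-1.419, 0.477, 0.022, 1.555, -0.011, 1.109, -0.083], TCP at [0.173, 0.652, 0.231] pointing down, gripper open.
Joint ranges: [-2.96, 2.96], [-0.34, 2.1], [-1.41, 1.46], [0.24, 2.44], [-1.37, 4.51], [0.17, 1.92], [-2.96, 2.96]. Speed limits (rad/s): [2.39, 2.39, 3.14, 3.14, 3.14, 3.14, 3.14].

INTERFACE

Orientations are given as a unit quaternion [w, x, y, z].
In Python, from station import get_obs, read_camera, hand_in gives the robot as it stands.
- The arm moves only by the tool arm_command, never from a script. Its argument "commands" is one flat list of numbers, 7 for each row, row after row: the shift along the tool's x, y, z in m, then the turn, a rotation vector about the tool's x, y, z in degrees, then the opening, from 0 (shut) to 1 (fully open). In form: [tx, ty, tz, rx, ry, rz, fingers, tx, ty, tz, rx, ry, rz, fingers, ...]. A call has 1 to 8 rows; each row is the pose to reach, as a shift and turn from the pose commanded when the call began, along the tool's axes at that moment; what a row does not reach only later rows make up. A row lasts 1/10 s, in which the tool goes at most 50 mm and 8.59 degrees, less where a joint would pass 70% of its speed; a pose out of reach is approached as far as the arm can. A call with a gripper value outside its range is refused whole. The fingers move at their own pace and stop on an object; "force" is the grip in N (left out, the last holds). Time passes only in rows, so rows that repeat a pose let the fingers close. It gives the time, the measured TCP pose, the force, the opening and the grip force at its end, in the units of the state.
- get_obs(): the state, without advancing time (a new reading comes with each control period).
- read_camera(name): name is "scene" or "top" or "wrist"; returns a dict with "img" (384x512x3 uint8, red, green, blue), "camera_matrix" (3x3 intrinsics, pixels), "pose" (4x4, takes a point from camera to world coordinates). Camera axes: x right, y down, z forward; pixel columns grow to the right and rows downward; lengths in m; the calibration is good to about 2 mm. A picture is of the moment at which its call begins. There is no depth.
- hand_in(): hands the job in; it is judged then, once.
The state is a dict: "t": time; "q": joint angles; "joint_vel": joint speeds; "joint_torque": joint torques, N m; "eef_pos": TCP position; "tool_rot": TCP orientation; "contact_force": force on the tool from outside, world axes, zero at the start; "torque": the same for the moment, N m; "gripper_width": opening from 0.0 (shut) to 1.0 (fully open); "grasp_force": force on a finger pad.
Only numpy, scipy, OpenCV 4.12 (cv2) and the standard library are available. Lean on these libraries where they do the work, as an engineer would, in place of code of your own. Each camera call takes 0.05 s, during which the arm holds its last target. There are 200 camera calls.

## Working session

There is one attempt and no reset: what is moved stays moved. The work goes in short steps, Python scripts to look and compute and a tool call to move; the robot and the scene stay as the last step left them, time stands still between calls to the robot, and variables do not carry over. Pictures are saved under pics/ and viewed, at most 10 in all, crops included, and the job is handed in when it is done.

Besides the shell and the picture viewer there is one more tool, called after ">>>" by a JSON object that holds its "name" and its "arguments". arm_command: Moves the arm, as the interface text tells. Its arguments: {"type":"object","properties":{"commands":{"type":"array","items":{"type":"number"}},"force":{"type":"number"}},"required":["commands"]}

```bash
mkdir -p pics; ls; python3 - <<'E'
from station import *
import cv2,numpy as np
o=get_obs();print(o)
for n in ["scene","top"]:
    c=read_camera(n);cv2.imwrite(f"pics/{n}0.png",cv2.resize(c["img"][:,:,::-1],None,fx=1.5,fy=1.5,interpolation=cv2.INTER_CUBIC))
    np.savez(f"{n}0.npz",**c);print(n,c["camera_matrix"].tolist(),c["pose"].round(4).tolist())
E
```

```text
pics
{'t': 0.0, 'q': array([-1.41907781,  0.4778108 ,  0.02235723,  1.55642552, -0.01152568,
        1.10929478, -0.08309689]), 'joint_vel': array([-0.0005665 ,  0.00035001, -0.00186078, -0.0001546 , -0.00235338,
        0.00132817,  0.00086887]), 'joint_torque': array([-1.35471291e-05, -5.96446574e+01,  1.60752084e+00, -2.81200737e+01,
        1.23667350e-02,  9.20467253e-03, -1.92526741e-06]), 'eef_pos': array([0.1732789 , 0.65178169, 0.23032982]), 'tool_rot': array([-5.76241469e-05,  1.29545120e-01,  9.91573115e-01, -9.03287523e-04]), 'contact_force': array([ 1.3332285 ,  0.03113984, -0.34670063]), 'torque': array([-0.00663494, -0.00420297,  0.01974971]), 'grasp_force': 0.0, 'gripper_width': 1.003081125680821}
scene [[397.0372222674031, 0.0, 254.17800472519244], [0.0, 397.0372222674031, 196.9059621713064], [0.0, 0.0, 1.0]] [[0.1312, -0.8245, 0.5504, -0.2241], [-0.9914, -0.1085, 0.0737, -0.1117], [-0.0011, -0.5553, -0.8316, 1.3623], [0.0, 0.0, 0.0, 1.0]]
top [[485.83041421292296, 0.0, 253.90472542136155], [0.0, 485.83041421292296, 190.83470966765637], [0.0, 0.0, 1.0]] [[0.0081, -0.9913, 0.1314, 0.3701], [-0.9999, -0.0065, 0.0132, -0.0224], [-0.0122, -0.1315, -0.9912, 1.7261], [0.0, 0.0, 0.0, 1.0]]
```

View pics/scene0.png

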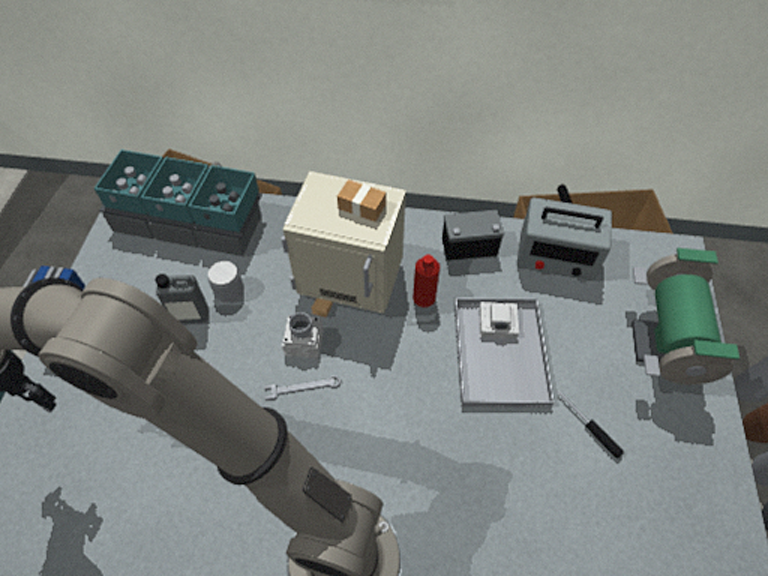

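View pics/top0.png

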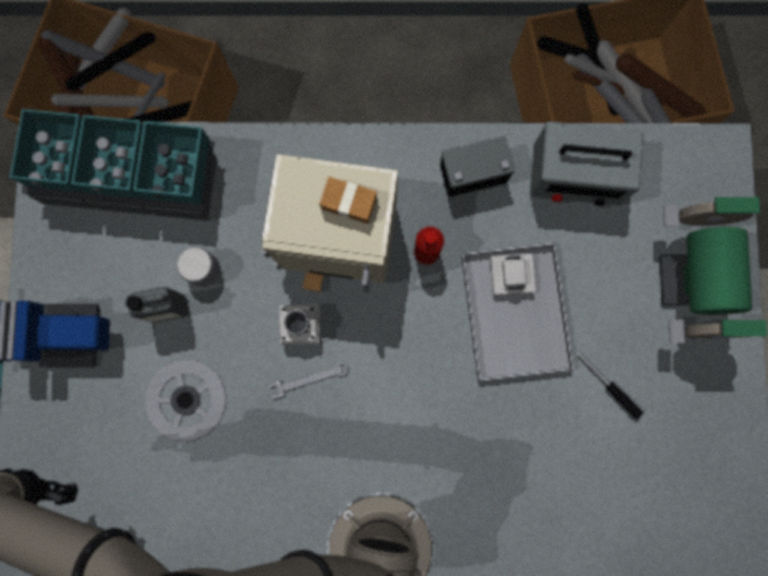

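The pictures show the barrel at about (300,322), wedge tail at (314,282), handle at (365,275) and tray at (465-575,245-382), all in the enlarged top view. I'll take closer crops.

```bash
cat > h.py <<'E'
import numpy as np,cv2
from scipy.spatial.transform import Rotation as R
from station import *
def ray(c,u,v):
    P=c["pose"];d=P[:3,:3]@np.linalg.inv(c["camera_matrix"])@[u,v,1.];return P[:3,3],d
def at(c,u,v,z):
    o,d=ray(c,u,v);return (o+d*(z-o[2])/d[2])
def proj(c,X):
    P=c["pose"];p=(np.array(X)-P[:3,3])@P[:3,:3];p=c["camera_matrix"]@p;return p[:2]/p[2]
def tri(obs):
    A=[];b=[]
    for c,u,v in obs:
        o,d=ray(c,u,v);d=d/np.linalg.norm(d);M=np.eye(3)-np.outer(d,d);A.append(M);b.append(M@o)
    A=np.vstack(A);b=np.hstack(b);x=np.linalg.lstsq(A,b,rcond=None)[0];return x,np.abs(A@x-b).max()
def crop(img,x0,y0,w,h,k):
    im=cv2.resize(img[y0:y0+h,x0:x0+w,::-1],None,fx=k,fy=k,interpolation=cv2.INTER_CUBIC)
    for i in range(0,w,10): cv2.putText(im,str(x0+i),(i*k,8),0,.3,(0,0,255),1);cv2.line(im,(i*k,10),(i*k,14),(0,0,255),1)
    for j in range(10,h,10): cv2.putText(im,str(y0+j),(0,j*k+3),0,.3,(0,0,255),1);cv2.line(im,(22,j*k),(26,j*k),(0,0,255),1)
    return im
def load(n): return dict(np.load(n))
def tool():
    o=get_obs();q=o["tool_rot"];return o["eef_pos"],R.from_quat(q[[1,2,3,0]]),o
E
python3 - <<'E'
from h import *
t=load("top0.npz")["img"];s=load("scene0.npz")["img"]
a=crop(t,170,160,100,100,4);b=crop(t,300,155,100,105,4)
c=crop(s,180,110,100,140,4)
cv2.imwrite("pics/c1.png",np.hstack([a[:400],b[:400]]));cv2.imwrite("pics/c2.png",c)
E
```

```text
(no output)
```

View pics/c1.png

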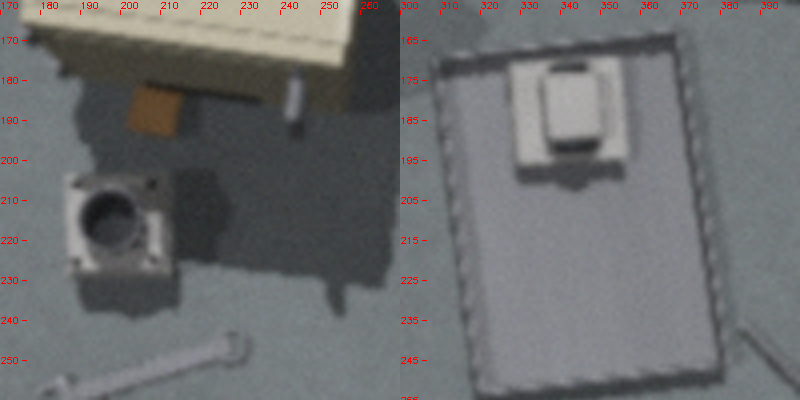

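View pics/c2.png

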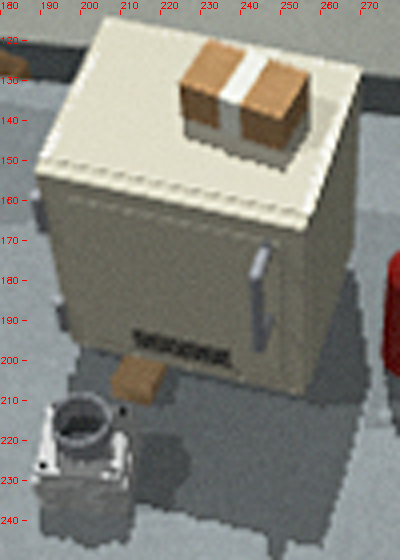

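```bash
python3 - <<'E'
from h import *
np.set_printoptions(precision=4,suppress=True)
t=load("top0.npz");s=load("scene0.npz")
print("sleeve top",at(t,197,214.5,.102),"scene",at(s,200.5,216,.102))
for p in [(186.5,203.5),(213,203.5),(213,228),(187,228.5)]: print(" blk",at(t,*p,.066))
for z in (0,.033): print("tail",z,at(t,202,192.5,z),at(t,214,193.7,z), "sc bot",at(s,206.5,207,z),at(s,217,210,z))
T=np.array([at(t,*p,.03) for p in [(308.5,172),(368,164),(380,249),(319.5,253.5)]]);print("tray",T,T.mean(0),[np.linalg.norm(T[i]-T[(i+1)%4]) for i in range(4)])
for z in (.292,.314):
  C=np.array([at(s,*p,z) for p in [(205,114),(269,127),(256,167),(188,154)]]);print("cup",z,C,[np.linalg.norm(C[i]-C[(i+1)%4]) for i in range(4)])
print("handle top",at(s,246.5,172,.2605),"bot",at(s,245,197,.1525),at(t,244.5,190.5,.2605))
E
```

```text
sleeve top [0.504  0.1895 0.102 ] scene [0.4999 0.1857 0.102 ]
 blk [0.5447 0.2313 0.066 ]
 blk [0.5453 0.14   0.066 ]
 blk [0.4612 0.1384 0.066 ]
 blk [0.4588 0.2273 0.066 ]
tail 0 [0.5917 0.1867 0.    ] [0.5876 0.1435 0.    ] sc bot [0.6035 0.1944 0.    ] [0.5949 0.1495 0.    ]
tail 0.033 [0.5874 0.1827 0.033 ] [0.5834 0.1404 0.033 ] sc bot [0.5834 0.187  0.033 ] [0.5751 0.1432 0.033 ]
tray [[ 0.6633 -0.1923  0.03  ]
 [ 0.6933 -0.4027  0.03  ]
 [ 0.395  -0.4373  0.03  ]
 [ 0.3779 -0.2284  0.03  ]] [ 0.5324 -0.3152  0.03  ] [np.float64(0.2125157602439713), np.float64(0.3003149838644169), np.float64(0.20959850300151595), np.float64(0.28773864414660294)]
cup 0.292 [[ 0.8324  0.2161  0.292 ]
 [ 0.7974 -0.0303  0.292 ]
 [ 0.6067 -0.0069  0.292 ]
 [ 0.6328  0.2361  0.292 ]] [np.float64(0.2488925572110077), np.float64(0.19213530678983343), np.float64(0.2443768587823177), np.float64(0.2005931766801731)]
cup 0.314 [[ 0.8107  0.2094  0.314 ]
 [ 0.7764 -0.032   0.314 ]
 [ 0.5897 -0.0091  0.314 ]
 [ 0.6152  0.2289  0.314 ]] [np.float64(0.2437763646425822), np.float64(0.18818580649241445), np.float64(0.2393534901335827), np.float64(0.19646981786499607)]
handle top [0.605  0.0261 0.2605] bot [0.5718 0.0288 0.1525] [0.5652 0.0257 0.2605]
```

>>> {"name": "arm_command", "arguments": {"commands": [-0.437,-0.364,0,0,0,0,1,-0.437,-0.364,0,0,0,0,1,-0.437,-0.364,0,0,0,0,1,-0.437,-0.364,0,0,0,0,1,-0.437,-0.364,0,0,0,0,1,-0.437,-0.364,0,0,0,0,1,-0.437,-0.364,0,0,0,0,1,-0.437,-0.364,0,0,0,0,1]}}

```text
t: 0.9
eef_pos: [0.4053, 0.324, 0.2312]
tool_rot: [-0.0, 0.129, 0.992, -0.0]
contact_force: [1.1, 0.6, -0.7]
gripper_width: 1.0
grasp_force: 0.0
```

>>> {"name": "arm_command", "arguments": {"commands": [-0.129,-0.106,0,0,0,0,1,-0.129,-0.106,0,0,0,0,1,-0.129,-0.106,0,0,0,0,1,-0.129,-0.106,0,0,0,0,1,-0.129,-0.106,0,0,0,0,1,-0.129,-0.106,0,0,0,0,1]}}

```text
t: 1.5
eef_pos: [0.5016, 0.1907, 0.231]
tool_rot: [-0.0, 0.13, 0.992, -0.0]
contact_force: [-0.6, 0.4, -0.3]
gripper_width: 1.001
grasp_force: 0.0
```

```bash
python3 - <<'E'
from h import *
np.set_printoptions(precision=4,suppress=True)
c=read_camera("wrist");np.savez("w1.npz",**c)
p,r,o=tool();print(p,r.as_matrix(),o["q"]);print(c["pose"],c["camera_matrix"][0])
print("tcp px",proj(c,p))
for X in [(.502,.188,.102),(.59,.165,0.0165),(.565,.026,.24)]: print(X,proj(c,X))
cv2.imwrite("pics/w1.png",crop(c["img"],0,0,512,384,1))
E
```

```text
[0.5012 0.1916 0.231 ] [[-0.9669  0.2553 -0.0009]
 [ 0.2553  0.9669  0.0003]
 [ 0.001   0.0001 -1.    ]] [-0.6971  0.2514  0.2577  1.9008 -0.0763  0.9994  0.9069]
[[ 0.2569  0.9151  0.3107  0.4201]
 [ 0.9664 -0.243  -0.0834  0.2118]
 [-0.0008  0.3217 -0.9468  0.3737]
 [ 0.      0.      0.      1.    ]] [271.1154   0.     256.4486]
tcp px [258.8635 246.5171]
(0.502, 0.188, 0.102) [254.7663 184.518 ]
(0.59, 0.165, 0.0165) [255.5471 226.5301]
(0.565, 0.026, 0.24) [ 50.3501 386.0943]
```

View pics/w1.png

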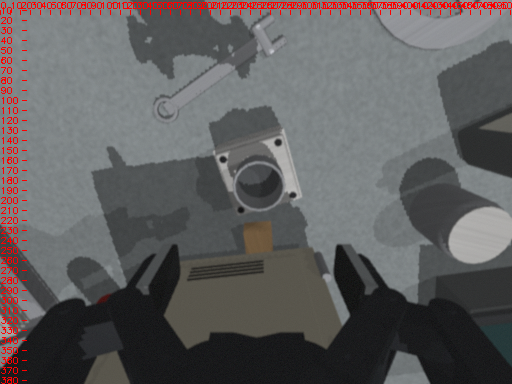

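Wrist view: sleeve rim centre at (259,186), tail of the wedge with its top edge from (244,223) to (271,222).

```bash
python3 - <<'E'
from h import *
np.set_printoptions(precision=4,suppress=True)
c=load("w1.npz")
print(at(c,259,186,.102)); 
for z in(0,.033): print(at(c,244,223,z),at(c,271.5,222,z))
p,r,o=tool();print(p,r.inv().apply(at(c,259,186,.102)-p))
print([at(c,180,276,.02),at(c,312,248,.02)])
E
```

```text
[0.5047 0.1919 0.102 ]
[0.5876 0.1474 0.    ] [0.5967 0.1882 0.    ]
[0.5728 0.1531 0.033 ] [0.5811 0.1902 0.033 ]
[0.5012 0.1916 0.231 ] [-0.0034  0.0011  0.129 ]
[array([0.64 , 0.031, 0.02 ]), array([0.6439, 0.2373, 0.02  ])]
```

>>> {"name": "arm_command", "arguments": {"commands": [-0.003,0.001,0.05,0,0,0,1,-0.003,0.001,0.09,0,0,0,1,-0.003,0.001,0.125,0,0,0,1,-0.003,0.001,0.15,0,0,0,1,-0.003,0.001,0.157,0,0,0,1,-0.003,0.001,0.157,0,0,0,1]}}

```text
t: 2.15
eef_pos: [0.5041, 0.1917, 0.0737]
tool_rot: [-0.001, 0.128, 0.992, -0.0]
contact_force: [0.5, 0.0, 0.8]
gripper_width: 0.999
grasp_force: 0.0
```

>>> {"name": "arm_command", "arguments": {"commands": [0,0,0,0,0,0,0.5,0,0,0,0,0,0,0.4,0,0,0,0,0,0,0.3,0,0,0,0,0,0,0.3,0,0,0,0,0,0,0.3,0,0,0,0,0,0,0.3], "force": 50}}

```text
t: 2.75
eef_pos: [0.5064, 0.1916, 0.0761]
tool_rot: [0.001, 0.13, 0.992, 0.001]
contact_force: [-0.9, 0.9, 4.8]
gripper_width: 0.628
grasp_force: 52.6
```

>>> {"name": "arm_command", "arguments": {"commands": [0,0,-0.02,0,0,0,0.3,0,0,-0.045,0,0,0,0.3,0.012,-0.003,-0.07,0,0,0,0.3,0.03,-0.008,-0.09,0,0,0,0.3,0.041,-0.011,-0.1,0,0,0,0.3,0.045,-0.012,-0.1,0,0,0,0.3], "force": 70}}

```text
t: 3.35
eef_pos: [0.4576, 0.1907, 0.1754]
tool_rot: [0.0, 0.129, 0.992, 0.001]
contact_force: [0.7, -0.1, -8.1]
gripper_width: 0.625
grasp_force: 79.1
```

>>> {"name": "arm_command", "arguments": {"commands": [-0.005,-0.019,0,0,0,0,0.3,-0.015,-0.057,0,0,0,0,0.3,-0.026,-0.097,0,0,0,0,0.3,-0.036,-0.136,0,0,0,0,0.3,-0.046,-0.175,0,0,0,0,0.3,-0.056,-0.213,0,0,0,0,0.3,-0.067,-0.252,0,0,0,0,0.3,-0.077,-0.29,0,0,0,0,0.3]}}

```text
t: 4.15
eef_pos: [0.4579, -0.1113, 0.1737]
tool_rot: [-0.0, 0.13, 0.992, -0.0]
contact_force: [0.3, -0.2, -7.5]
gripper_width: 0.623
grasp_force: 79.0
```

>>> {"name": "arm_command", "arguments": {"commands": [-0.01,-0.039,0,0,0,0,0.3,-0.02,-0.077,0,0,0,0,0.3,-0.03,-0.115,0,0,0,0,0.3,-0.04,-0.15,0,0,0,0,0.3,-0.048,-0.18,0,0,0,0,0.3,-0.053,-0.2,0,0,0,0,0.3,-0.0545,-0.206,0,0,0,0,0.3,-0.0545,-0.206,0,0,0,0,0.3]}}

```text
t: 4.95
eef_pos: [0.4575, -0.3233, 0.1733]
tool_rot: [-0.001, 0.13, 0.991, -0.0]
contact_force: [-0.1, -0.5, -8.1]
gripper_width: 0.625
grasp_force: 78.9
```

```bash
python3 - <<'E'
from h import *
np.set_printoptions(precision=4,suppress=True)
c=read_camera("wrist");t=read_camera("top");np.savez("w2.npz",**c)
p,r,o=tool();print(p,o["q"])
cv2.imwrite("pics/w2.png",np.hstack([crop(c["img"],50,0,400,384,1),cv2.resize(crop(t["img"],290,150,100,120,4)[:480],(320,384))]))
E
```

```text
[ 0.4582 -0.3211  0.1735] [ 0.1107  0.3821  0.4936  1.9173 -0.2284  0.899   2.0297]
```

View pics/w2.png

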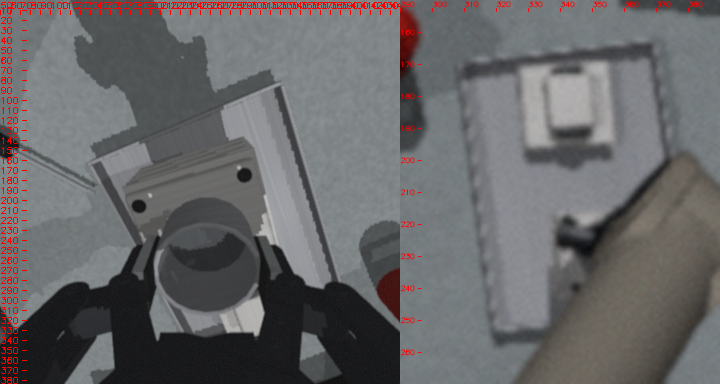

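Wrist view: barrel is upright in the grip, inside the tray walls (rim centre (258,267)); top view shows it in the free half. Lowering.

>>> {"name": "arm_command", "arguments": {"commands": [0,0,0.02,0,0,0,0.3,0,0,0.045,0,0,0,0.3,0,0,0.065,0,0,0,0.3,0,0,0.08,0,0,0,0.3,0,0,0.087,0,0,0,0.3,0,0,0.09,0,0,0,0.3,0,0,0.092,0,0,0,0.3,0,0,0.093,0,0,0,0.3]}}

```text
t: 5.85
eef_pos: [0.4589, -0.3229, 0.0819]
tool_rot: [0.001, 0.13, 0.992, -0.0]
contact_force: [-1.2, 0.3, -8.3]
gripper_width: 0.619
grasp_force: 78.8
```

>>> {"name": "arm_command", "arguments": {"commands": [0,0,0.001,0,0,0,0.3,0,0,0.002,0,0,0,0.3,0,0,0.003,0,0,0,0.3,0,0,0.003,0,0,0,0.3]}}

```text
t: 6.25
eef_pos: [0.4587, -0.3228, 0.0802]
tool_rot: [0.001, 0.13, 0.992, 0.0]
contact_force: [-5.7, 5.2, 11.3]
gripper_width: 0.623
grasp_force: 81.1
```

>>> {"name": "arm_command", "arguments": {"commands": [0,0,0,0,0,0,0.75,0,0,0,0,0,0,1,0,0,0,0,0,0,1,0,0,0,0,0,0,1,0,0,-0.03,0,0,0,1,0,0,-0.07,0,0,0,1,0,0,-0.12,0,0,0,1,0,0,-0.15,0,0,0,1]}}

```text
t: 7.05
eef_pos: [0.4591, -0.3236, 0.2318]
tool_rot: [0.002, 0.13, 0.992, -0.001]
contact_force: [0.2, -0.0, 0.5]
gripper_width: 1.001
grasp_force: 0.0
```

>>> {"name": "arm_command", "arguments": {"commands": [0.127,0.483,0,0,0,0,1,0.127,0.483,0,0,0,0,1,0.127,0.483,0,0,0,0,1,0.127,0.483,0,0,0,0,1,0.127,0.483,0,0,0,0,1,0.127,0.483,0,0,0,0,1,0.127,0.483,0,0,0,0,1,0.127,0.483,0,0,0,0,1]}}

```text
t: 7.85
eef_pos: [0.4592, 0.0794, 0.2286]
tool_rot: [0.0, 0.13, 0.992, 0.0]
contact_force: [1.3, -0.4, 0.5]
gripper_width: 0.997
grasp_force: 0.0
```

```bash
cat >> h.py <<'E'
def plan(target,cy=None,lean=None):
    p,r,o=tool();d=r.inv().apply(np.array(target)-p);rv=np.zeros(3)
    if lean is not None:
        cx=np.array([cy[1],-cy[0],0.]);z=np.sin(lean)*cx-np.cos(lean)*np.array([0,0,1.]);y=np.array([cy[0],cy[1],0.])
        Rn=R.from_matrix(np.c_[np.cross(y,z),y,z]);rv=np.degrees((r.inv()*Rn).as_rotvec())
    print("pos",p.round(4),"shift",d.round(4),"rotvec",rv.round(1));return d,rv
E
python3 - <<'E'
from h import *
a=np.radians(-7);cx=np.array([np.cos(a),np.sin(a),0]);cy=[-np.sin(a),np.cos(a)]
plan(np.array([.591,.167,.10])-.07*cx,cy,np.radians(60))
E
```

```text
pos [0.4592 0.0794 0.2286] shift [-0.0354  0.1089  0.1287] rotvec [ -4.1 -59.9  -7.2]
```

>>> {"name": "arm_command", "arguments": {"commands": [-0.035,0.109,0.129,-4.1,-59.9,-7.2,1,-0.035,0.109,0.129,-4.1,-59.9,-7.2,1,-0.035,0.109,0.129,-4.1,-59.9,-7.2,1,-0.035,0.109,0.129,-4.1,-59.9,-7.2,1,-0.035,0.109,0.129,-4.1,-59.9,-7.2,1,-0.035,0.109,0.129,-4.1,-59.9,-7.2,1,-0.035,0.109,0.129,-4.1,-59.9,-7.2,1,-0.035,0.109,0.129,-4.1,-59.9,-7.2,1]}}

```text
t: 8.65
eef_pos: [0.5275, 0.1526, 0.1052]
tool_rot: [0.303, 0.11, 0.945, -0.057]
contact_force: [0.7, -0.7, -0.4]
gripper_width: 1.001
grasp_force: 0.0
```

```bash
python3 - <<'E'
from h import *
np.set_printoptions(precision=4,suppress=True)
c=read_camera("wrist");np.savez("w3.npz",**c);s=read_camera("scene");np.savez("s3.npz",**s)
p,r,o=tool();print(p,o["q"]);print(r.as_matrix())
print(proj(c,(.591,.167,0)))
cv2.imwrite("pics/w3.png",crop(c["img"],110,100,270,200,2)) 
im=cv2.imread("pics/w3.png");cv2.imwrite("pics/w3.png",np.hstack([im,cv2.resize(crop(s["img"],180,100,100,130,3),(260,400))]))
E
```

```text
[0.5261 0.1529 0.1041] [-1.2287  0.4341  0.6356  2.3606  1.3457  0.2639 -0.6327]
[[-0.795   0.239   0.5576]
 [ 0.1698  0.97   -0.1737]
 [-0.5824 -0.0434 -0.8118]]
[290.8021 173.0825]
```

View pics/w3.png

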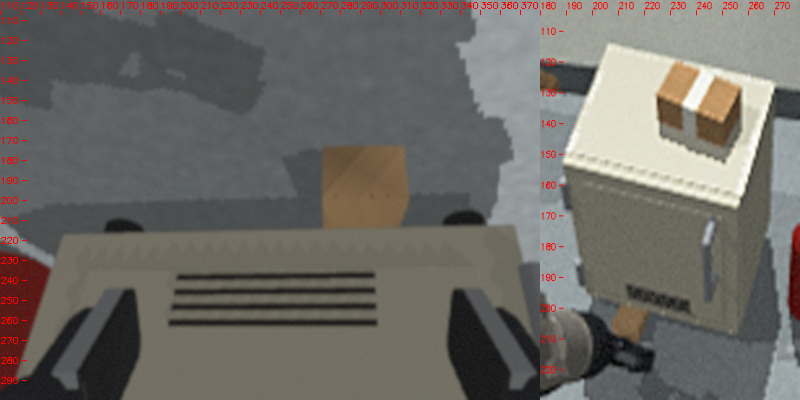

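```bash
python3 - <<'E'
from h import *
np.set_printoptions(precision=4,suppress=True)
c=load("w3.npz");print(c["pose"])
for z,pts in((0,[(271,173),(312,172.5)]),(.033,[(271,173),(312,172.5),(271,197),(313.5,197)]),(.024,[(271,214.5),(308,214),(142,217),(366,213)])):
    for p in pts: print(z,p,at(c,*p,z))
E
```

```text
[[ 0.2415  0.5698  0.7855  0.3805]
 [ 0.9695 -0.1073 -0.2203  0.1914]
 [-0.0412  0.8147 -0.5784  0.1722]
 [ 0.      0.      0.      1.    ]]
0 (271, 173) [0.5871 0.1477 0.    ]
0 (312, 172.5) [0.5941 0.1876 0.    ]
0.033 (271, 173) [0.5475 0.1561 0.033 ]
0.033 (312, 172.5) [0.5532 0.1883 0.033 ]
0.033 (271, 197) [0.5814 0.1492 0.033 ]
0.033 (313.5, 197) [0.5884 0.1869 0.033 ]
0.024 (271, 214.5) [0.6272 0.1398 0.024 ]
0.024 (308, 214) [0.6329 0.1785 0.024 ]
0.024 (142, 217) [ 0.6074 -0.0052  0.024 ]
0.024 (366, 213) [0.6412 0.2371 0.024 ]
```

Wrist view: tail bottom edge (271,173)–(312,172.5), top edge row 197, door bottom edge (142,217)–(366,213); the sizes (40 mm wide, 38 mm out) check. Cupboard yaw ≈ -8°.

```bash
python3 - <<'E'
from h import *
a=np.radians(-8);cx=np.array([np.cos(a),np.sin(a),0]);cy=[-np.sin(a),np.cos(a)]
plan(np.array([.590,.1675,.05])-.02*cx,cy,np.radians(55))
E
```

```text
pos [0.5261 0.1529 0.1041] shift [-0.0006  0.0297  0.0655] rotvec [ -5.9 -19.5  -2.4]
```

>>> {"name": "arm_command", "arguments": {"commands": [0,0.03,0.065,-5.9,-19.5,-2.4,1,0,0.03,0.065,-5.9,-19.5,-2.4,1,0,0.03,0.065,-5.9,-19.5,-2.4,1,0,0.03,0.065,-5.9,-19.5,-2.4,1,0,0.03,0.065,-5.9,-19.5,-2.4,1]}}

```text
t: 9.25
eef_pos: [0.5727, 0.1719, 0.0517]
tool_rot: [0.464, 0.063, 0.883, -0.03]
contact_force: [0.5, -2.7, -0.9]
gripper_width: 1.0
grasp_force: 0.0
```

```bash
python3 - <<'E'
from h import *
np.set_printoptions(precision=4,suppress=True)
p,r,o=tool();print(p,o["q"],o["joint_vel"]);print(r.as_matrix())
a=np.radians(-8);cx=np.array([np.cos(a),np.sin(a),0]);cy=[-np.sin(a),np.cos(a)]
for L in (50,55):plan(np.array([.590,.1675,.05])-.02*cx,cy,np.radians(L))
E
```

```text
[0.5727 0.1719 0.0517] [-1.0071  0.7153  0.2835  2.4255  2.2938  0.8103 -1.706 ] [ 0.7683  0.6121 -1.1153  0.4351  1.7301  2.089  -1.9224]
[[-0.5618  0.14    0.8154]
 [ 0.0836  0.9901 -0.1124]
 [-0.8231  0.005  -0.5679]]
pos [0.5727 0.1719 0.0517] shift [ 0.0027 -0.002  -0.0009] rotvec [ 0.1  5.4 -0.3]
pos [0.5727 0.1719 0.0517] shift [ 0.0027 -0.002  -0.0009] rotvec [ 0.1  0.4 -0.3]
```

```bash
python3 - <<'E'
from h import *
a=np.radians(-8);cx=np.array([np.cos(a),np.sin(a),0]);cy=[-np.sin(a),np.cos(a)]
for d,z in((-.02,.02),(-.02,.013),(.0,.013),(.031,.013)):plan(np.array([.590,.1675,z])+d*cx,cy,np.radians(55))
E
```

```text
pos [0.5727 0.1719 0.0517] shift [ 0.0274 -0.0022  0.0161] rotvec [ 0.1  0.4 -0.3]
pos [0.5727 0.1719 0.0517] shift [ 0.0331 -0.0022  0.0201] rotvec [ 0.1  0.4 -0.3]
pos [0.5727 0.1719 0.0517] shift [ 0.0218 -0.0022  0.0365] rotvec [ 0.1  0.4 -0.3]
pos [0.5727 0.1719 0.0517] shift [ 0.0042 -0.0022  0.062 ] rotvec [ 0.1  0.4 -0.3]
```

>>> {"name": "arm_command", "arguments": {"commands": [0.027,-0.002,0.016,0,0,0,1,0.033,-0.002,0.02,0,0,0,1,0.033,-0.002,0.02,0,0,0,1,0.022,-0.002,0.0365,0,0,0,1,0.013,-0.002,0.05,0,0,0,1,0.0045,-0.002,0.061,0,0,0,1,0.0045,-0.002,0.062,0,0,0,1,0.0045,-0.002,0.062,0,0,0,1]}}

```text
t: 10.05
eef_pos: [0.6185, 0.1607, 0.0127]
tool_rot: [0.462, 0.064, 0.884, -0.032]
contact_force: [-0.8, -0.1, 1.0]
gripper_width: 1.001
grasp_force: 0.0
```

>>> {"name": "arm_command", "arguments": {"commands": [0,0,0,0,0,0,0.6,0,0,0,0,0,0,0.45,0,0,0,0,0,0,0.3,0,0,0,0,0,0,0.3,0,0,0,0,0,0,0.3,0,0,0,0,0,0,0.3,0,0,0,0,0,0,0.3], "force": 70}}

```text
t: 10.75
eef_pos: [0.6176, 0.163, 0.012]
tool_rot: [0.461, 0.062, 0.884, -0.031]
contact_force: [-5.7, 4.0, 4.5]
gripper_width: 0.453
grasp_force: 69.6
```

```bash
python3 - <<'E'
from h import *
a=np.radians(-8);cx=np.array([np.cos(a),np.sin(a),0]);cy=np.array([-np.sin(a),np.cos(a),0])
p,r,o=tool();print(o["contact_force"])
for d in (.005,.01,.02,.03,.06,.1): plan(p-d*cx)
c=read_camera("wrist");cv2.imwrite("pics/w4.png",crop(c["img"],0,0,512,384,1));np.savez("w4.npz",**c)
E
```

```text
[-5.71074558  4.00402954  4.51795505]
pos [0.6176 0.163  0.012 ] shift [ 0.0029  0.     -0.0041] rotvec [0. 0. 0.]
pos [0.6176 0.163  0.012 ] shift [ 0.0057  0.     -0.0082] rotvec [0. 0. 0.]
pos [0.6176 0.163  0.012 ] shift [ 0.0114  0.     -0.0164] rotvec [0. 0. 0.]
pos [0.6176 0.163  0.012 ] shift [ 0.0172  0.     -0.0246] rotvec [0. 0. 0.]
pos [0.6176 0.163  0.012 ] shift [ 0.0343  0.     -0.0492] rotvec [0. 0. 0.]
pos [0.6176 0.163  0.012 ] shift [ 0.0572  0.     -0.082 ] rotvec [0. 0. 0.]
```

Gripped on 39 mm. Easing out 10 mm slowly.

>>> {"name": "arm_command", "arguments": {"commands": [0.0011,0,-0.0016,0,0,0,0.3,0.0023,0,-0.0033,0,0,0,0.3,0.0034,0,-0.0049,0,0,0,0.3,0.0046,0,-0.0066,0,0,0,0.3,0.0057,0,-0.0082,0,0,0,0.3,0.0057,0,-0.0082,0,0,0,0.3], "force": 90}}

```text
t: 11.4
eef_pos: [0.6096, 0.163, 0.0122]
tool_rot: [0.462, 0.064, 0.884, -0.032]
contact_force: [8.9, -1.2, -6.4]
gripper_width: 0.443
grasp_force: 91.9
```

```bash
python3 - <<'E'
from h import *
c=read_camera("wrist");np.savez("w5.npz",**c)
s=read_camera("scene");np.savez("s5.npz",**s)
a=crop(load("w4.npz")["img"],100,130,300,230,1);b=crop(c["img"],100,130,300,230,1)
d=crop(load("s3.npz")["img"],180,100,100,120,3);e=crop(s["img"],180,100,100,120,3)
k=np.zeros((590,600,3),np.uint8);k[:230]=np.hstack([a,b]);k[230:]=np.hstack([d,e]);cv2.imwrite("pics/w5.png",k)
E
```

```text
(no output)
```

View pics/w5.png

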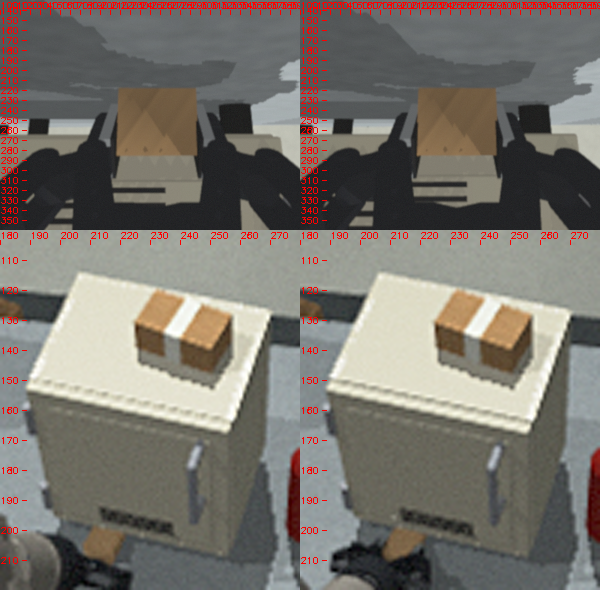

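The wedge moves with the fingers (tail face fixed in the wrist view at rows 217–285) and the door's edge is unchanged: still shut. Continuing.

>>> {"name": "arm_command", "arguments": {"commands": [0.0017,0,-0.0025,0,0,0,0.3,0.0034,0,-0.0049,0,0,0,0.3,0.005,0,-0.0073,0,0,0,0.3,0.0068,0,-0.0098,0,0,0,0.3,0.0086,0,-0.0123,0,0,0,0.3,0.0114,0,-0.0164,0,0,0,0.3,0.0143,0,-0.0205,0,0,0,0.3,0.0172,0,-0.0246,0,0,0,0.3]}}

```text
t: 12.3
eef_pos: [0.5781, 0.1666, 0.0121]
tool_rot: [0.461, 0.064, 0.884, -0.032]
contact_force: [-0.1, -0.8, 1.1]
gripper_width: 0.449
grasp_force: 93.2
```

```bash
cat > door.py <<'E'
from h import *
# shift of the handle patch between the first scene picture and now
c=read_camera("scene")
g=lambda i:cv2.cvtColor(i,cv2.COLOR_RGB2GRAY)
t=g(load("s3.npz")["img"])[168:200,240:254]
m=cv2.matchTemplate(g(c["img"])[150:230,210:275],t,cv2.TM_CCOEFF_NORMED);_,v,_,l=cv2.minMaxLoc(m)
print("handle patch shift px",l[0]+210-240,l[1]+150-168,round(v,3))
E
python3 door.py; python3 -c "
from h import *
p,r,o=tool();print(p,o['contact_force'])
a=np.radians(-8);cx=np.array([np.cos(a),np.sin(a),0])
plan(p-.075*cx)"
```

```text
handle patch shift px 0 1 0.945
[0.57757154 0.166689   0.01210115] [-2.96815235 -0.04236015  6.24430141]
pos [0.5776 0.1667 0.0121] shift [ 0.0429 -0.0002 -0.0615] rotvec [0. 0. 0.]
```

>>> {"name": "arm_command", "arguments": {"commands": [0.005,0,-0.007,0,0,0,0.3,0.0115,0,-0.0164,0,0,0,0.3,0.0172,0,-0.0246,0,0,0,0.3,0.0229,0,-0.0328,0,0,0,0.3,0.0286,0,-0.041,0,0,0,0.3,0.0343,0,-0.0492,0,0,0,0.3,0.0372,0,-0.0533,0,0,0,0.3,0.0372,0,-0.0533,0,0,0,0.3]}}

```text
t: 13.15
eef_pos: [0.5153, 0.175, 0.014]
tool_rot: [0.463, 0.066, 0.883, -0.033]
contact_force: [-2.2, 1.1, -2.4]
gripper_width: 0.448
grasp_force: 93.1
```

```bash
python3 door.py; python3 -c "
from h import *
p,r,o=tool();print(p,o['q'],o['contact_force']);print(r.as_matrix())
c=load('top0.npz');print('spanner',at(c,183,258,0),at(c,231,246,0))"
```

```text
handle patch shift px -24 -18 0.404
[0.51455707 0.17351558 0.01287672] [-0.04787106  1.05302587 -0.94930434  2.43600038  2.17627281  1.63270106
 -1.13484773] [ 0.29925295 -1.8047949  -0.44783062]
[[-0.56578204  0.14900312  0.81098012]
 [ 0.08811529  0.98883071 -0.12020617]
 [-0.81983314  0.00344926 -0.57259211]]
spanner [0.35838447 0.24862049 0.        ] [0.40176767 0.07987633 0.        ]
```

```bash
python3 - <<'E'
from h import *
s=read_camera("scene");t=read_camera("top")
cv2.imwrite("pics/m6.png",np.hstack([crop(s["img"],150,90,133,180,3),crop(t["img"],165,100,133,180,3)]))
E
```

View pics/m6.png

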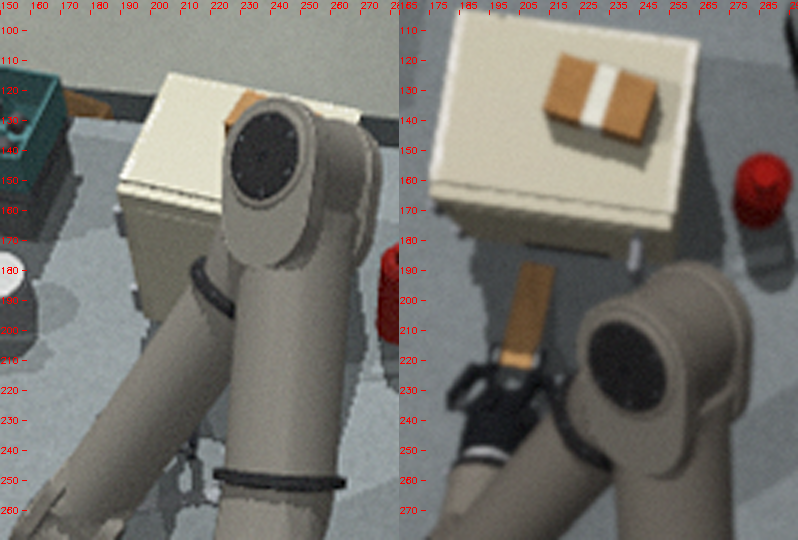

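The top view shows the wedge fully out (tip at (207,188), tail at (205,220)) and the door's edge where it was. I'll release, rise, and regrip with the tool vertical.

>>> {"name": "arm_command", "arguments": {"commands": [0,0,0,0,0,0,0.7,0,0,0,0,0,0,1,0,0,0,0,0,0,1,-0.016,0,-0.011,0,0,0,1,-0.05,0,-0.035,0,0,0,1,-0.082,0,-0.057,0,0,0,1,-0.11,0,-0.077,0,0,0,1,-0.13,0,-0.09,0,0,0,1]}}

```text
t: 14.1
eef_pos: [0.5132, 0.1766, 0.1682]
tool_rot: [0.458, 0.063, 0.886, -0.031]
contact_force: [0.8, -1.4, 0.5]
gripper_width: 1.0
grasp_force: 0.0
```

```bash
python3 - <<'E'
from h import *
np.set_printoptions(precision=4,suppress=True)
a=np.radians(-8);cx=np.array([np.cos(a),np.sin(a),0]);cy=np.array([-np.sin(a),np.cos(a),0])
p,r,o=tool();print(p,o["q"],o["contact_force"])
plan([.54,.175,.2],cy,0.)
c=read_camera("top");np.savez("t7.npz",**c)
# wedge by colour
h=cv2.cvtColor(c["img"],cv2.COLOR_RGB2HSV);m=((h[...,0]>8)&(h[...,0]<22)&(h[...,1]>90)).astype(np.uint8);m[:175]=0;m[260:]=0;m[:,:180]=0;m[:,250:]=0
n,l,st,ce=cv2.connectedComponentsWithStats(m);i=1+st[1:,4].argmax();print(st[i],ce[i])
rc=cv2.minAreaRect(np.argwhere(l==i)[:,::-1].astype(np.float32));b=cv2.boxPoints(rc)
print(np.array([at(c,*q,.015) for q in b]),at(c,*rc[0],.016))
E
```

```text
[0.5132 0.1766 0.1682] [ 0.2511  0.8005 -1.4086  2.4313  1.8813  1.5454 -0.8094] [ 0.8306 -1.446   0.5068]
pos [0.5132 0.1766 0.1682] shift [-0.0414  0.0023  0.0034] rotvec [ 0.1 54.7 -0.1]
[198 188  19  35 385] [207.0364 205.4364]
[[0.4897 0.1998 0.015 ]
 [0.6099 0.1743 0.015 ]
 [0.6004 0.133  0.015 ]
 [0.4805 0.1588 0.015 ]] [0.5448 0.1664 0.016 ]
```

>>> {"name": "arm_command", "arguments": {"commands": [-0.02,0,-0.03,0,8,0,1,-0.041,0,-0.04,0,16,0,1,-0.06,0,-0.04,0,24,0,1,-0.06,0,-0.03,0,32,0,1,-0.06,0,-0.02,0,40,0,1,-0.055,0,-0.01,0,48,0,1,-0.05,0,0,0,54.7,0,1,-0.05,0,0,0,54.7,0,1]}}

```text
t: 14.95
eef_pos: [0.5433, 0.1705, 0.2095]
tool_rot: [-0.0, 0.072, 0.997, -0.0]
contact_force: [0.1, 1.1, -0.4]
gripper_width: 1.0
grasp_force: 0.0
```

```bash
python3 - <<'E'
from h import *
np.set_printoptions(precision=4,suppress=True)
a=np.radians(-11);cx=np.array([np.cos(a),np.sin(a),0]);cy=np.array([-np.sin(a),np.cos(a),0])
p,r,o=tool();print(p,o["q"],o["contact_force"])
w=read_camera("wrist");c=w
h=cv2.cvtColor(c["img"],cv2.COLOR_RGB2HSV);m=((h[...,0]>8)&(h[...,0]<22)&(h[...,1]>90)).astype(np.uint8)
n,l,st,ce=cv2.connectedComponentsWithStats(m);i=1+st[1:,4].argmax();print(st[i],ce[i])
rc=cv2.minAreaRect(np.argwhere(l==i)[:,::-1].astype(np.float32));b=cv2.boxPoints(rc)
print(np.array([at(c,*q,.015) for q in b]),at(c,*rc[0],.016))
plan([.527,.17,.05],cy,0.)
E
```

```text
[0.5433 0.1705 0.2095] [ 0.4996  0.694  -1.3226  1.7785  0.711   1.2534  0.4119] [ 0.0814  1.0899 -0.3874]
[ 240  122   35   92 2799] [254.9743 165.4616]
[[0.4834 0.1583 0.015 ]
 [0.4893 0.199  0.015 ]
 [0.608  0.1844 0.015 ]
 [0.6015 0.1389 0.015 ]] [0.542  0.1707 0.016 ]
pos [0.5458 0.1694 0.2091] shift [ 0.0178 -0.0025  0.1592] rotvec [ 0.1 -0.3  2.5]
```

>>> {"name": "arm_command", "arguments": {"commands": [0.017,0,0.04,0,0,0,1,0.017,0,0.09,0,0,0,1,0.017,0,0.14,0,0,0,1,0.017,0,0.175,0,0,0,1,0.017,0,0.193,0,0,0,1,0.017,0,0.199,0,0,0,1,0.017,0,0.199,0,0,0,1]}}

```text
t: 15.7
eef_pos: [0.5266, 0.1744, 0.0116]
tool_rot: [0.003, 0.07, 0.998, -0.0]
contact_force: [0.2, -0.0, 0.6]
gripper_width: 0.999
grasp_force: 0.0
```

>>> {"name": "arm_command", "arguments": {"commands": [0,0,0,0,0,0,0.6,0,0,0,0,0,0,0.45,0,0,0,0,0,0,0.3,0,0,0,0,0,0,0.3,0,0,0,0,0,0,0.3,0,0,0,0,0,0,0.3], "force": 40}}

```text
t: 16.3
eef_pos: [0.5284, 0.1741, 0.0133]
tool_rot: [0.004, 0.072, 0.997, 0.001]
contact_force: [-0.8, -1.6, 6.6]
gripper_width: 0.454
grasp_force: 39.5
```

>>> {"name": "arm_command", "arguments": {"commands": [0,0,-0.03,0,0,0,0.3,0,0,-0.06,0,0,0,0.3,0.01,-0.02,-0.08,0,0,0,0.3,0.02,-0.06,-0.08,0,0,0,0.3,0.03,-0.1,-0.08,0,0,0,0.3,0.035,-0.14,-0.08,0,0,0,0.3,0.044,-0.18,-0.08,0,0,0,0.3,0.05,-0.21,-0.08,0,0,0,0.3]}}

```text
t: 17.1
eef_pos: [0.4465, -0.0295, 0.0913]
tool_rot: [0.003, 0.072, 0.997, -0.0]
contact_force: [0.5, 0.1, -0.8]
gripper_width: 0.454
grasp_force: 40.9
```

```bash
python3 - <<'E'
from h import *
np.set_printoptions(precision=4,suppress=True)
p,r,o=tool();print(p,o["q"],o["contact_force"])
plan([.43,-.09,.09])
c=load("top0.npz");print("can",at(c,428/1.5,240/1.5,.17))
E
```

```text
[ 0.4465 -0.0295  0.0913] [ 0.9404  0.6902 -1.299   2.1511  0.8456  0.9661  0.5771] [ 0.4887  0.0963 -0.7576]
pos [ 0.4465 -0.0295  0.0913] shift [ 0.0076 -0.0623  0.0012] rotvec [0. 0. 0.]
can [ 0.6783 -0.1032  0.17  ]
```

>>> {"name": "arm_command", "arguments": {"commands": [0.004,-0.03,0,0,0,0,0.3,0.008,-0.06,0,0,0,0,0.3,0.008,-0.062,0.03,0,0,0,0.3,0.008,-0.062,0.055,0,0,0,0.3,0.008,-0.062,0.07,0,0,0,0.3,0.008,-0.062,0.075,0,0,0,0.3,0.008,-0.062,0.078,0,0,0,0.3,0.008,-0.062,0.078,0,0,0,0.3]}}

```text
t: 17.9
eef_pos: [0.432, -0.0869, 0.0137]
tool_rot: [0.004, 0.071, 0.997, 0.0]
contact_force: [0.2, -0.9, -0.5]
gripper_width: 0.455
grasp_force: 40.9
```

>>> {"name": "arm_command", "arguments": {"commands": [0,0,0,0,0,0,0.7,0,0,0,0,0,0,1,0,0,0,0,0,0,1,0,0,-0.02,0,0,0,1,0,0,-0.06,0,0,0,1,0,0,-0.11,0,0,0,1,0,0,-0.16,0,0,0,1,0,0,-0.21,0,0,0,1]}}

```text
t: 18.7
eef_pos: [0.4298, -0.0864, 0.2247]
tool_rot: [0.003, 0.071, 0.997, 0.002]
contact_force: [0.5, -2.3, -0.6]
gripper_width: 0.997
grasp_force: 0.0
```

>>> {"name": "arm_command", "arguments": {"commands": [0,0,-0.05,0,0,0,1,0,0.01,-0.1,0,0,0,1,-0.02,0.04,-0.135,0,0,0,1,-0.05,0.07,-0.14,0,0,0,1,-0.08,0.1,-0.14,0,0,0,1,-0.1,0.13,-0.14,0,0,0,1,-0.112,0.134,-0.14,0,0,0,1,-0.112,0.134,-0.14,0,0,0,1]}}

```text
t: 19.5
eef_pos: [0.5598, 0.0314, 0.3638]
tool_rot: [0.003, 0.07, 0.998, 0.001]
contact_force: [-0.2, -0.6, 0.5]
gripper_width: 1.002
grasp_force: 0.0
```

```bash
python3 - <<'E'
from h import *
np.set_printoptions(precision=4,suppress=True)
p,r,o=tool();print(p,o["q"],o["contact_force"])
c=read_camera("wrist");np.savez("w8.npz",**c);s=read_camera("scene");np.savez("s8.npz",**s);t=read_camera("top");np.savez("t8.npz",**t)
for X in [(.574,.033,.2565),(.574,.033,.15),(.612,.0275,.284)]: print(proj(c,X))
cv2.imwrite("pics/w8.png",np.hstack([cv2.resize(crop(c["img"],130,90,240,240,2),(480,480)),cv2.resize(np.vstack([crop(s["img"],180,100,120,90,3),crop(t["img"],170,130,120,90,3)]),(320,480))]))
E
```

```text
[0.5598 0.0314 0.3638] [ 0.7532  0.4187 -1.2287  1.6051  0.4005  1.3955  0.9145] [-0.2064 -0.6074  0.4767]
[260.3637 202.6895]
[259.1082 173.7491]
[260.4613 251.4983]
```

View pics/w8.png

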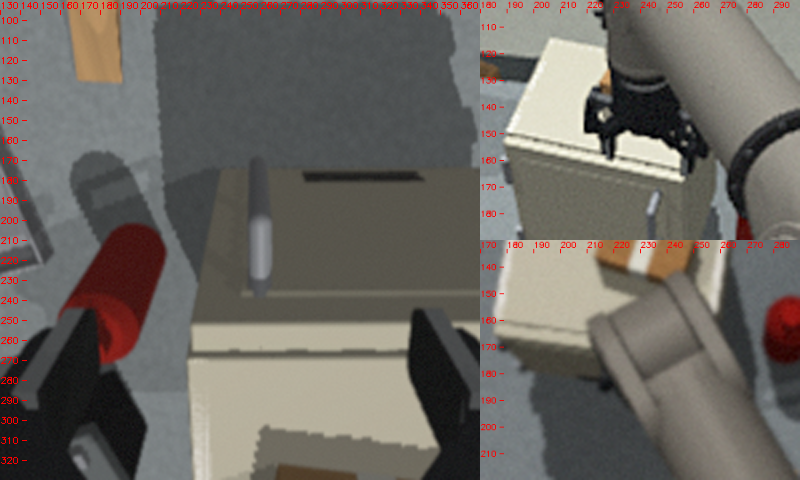

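Wrist view: handle bar from (258,170) at its foot to (260,200) at its top, 2–3 px nearer the robot than predicted: handle at ≈(.571,.033). Descending on it.

>>> {"name": "arm_command", "arguments": {"commands": [-0.011,0.003,0.03,0,0,0,1,-0.011,0.003,0.06,0,0,0,1,-0.011,0.003,0.09,0,0,0,1,-0.011,0.003,0.115,0,0,0,1,-0.011,0.003,0.13,0,0,0,1,-0.011,0.003,0.137,0,0,0,1,-0.011,0.003,0.137,0,0,0,1]}}

```text
t: 20.35
eef_pos: [0.571, 0.0303, 0.2272]
tool_rot: [0.003, 0.072, 0.997, 0.0]
contact_force: [0.6, 0.7, -0.2]
gripper_width: 1.001
grasp_force: 0.0
```

>>> {"name": "arm_command", "arguments": {"commands": [0,0,0,0,0,0,0.5,0,0,0,0,0,0,0.3,0,0,0,0,0,0,0.15,0,0,0,0,0,0,0.05,0,0,0,0,0,0,0.05,0,0,0,0,0,0,0.05,0,0,0,0,0,0,0.05,0,0,0,0,0,0,0.05], "force": 40}}

```text
t: 21.15
eef_pos: [0.5714, 0.0314, 0.2274]
tool_rot: [0.004, 0.071, 0.997, 0.001]
contact_force: [0.1, 2.8, 1.1]
gripper_width: 0.129
grasp_force: 38.9
```

Pinched on 11 mm: the bar. Work out the arc.

```bash
cat > arc.py <<'E'
from h import *
import sys
a0,a1,n,hx=float(sys.argv[1]),float(sys.argv[2]),int(sys.argv[3]),float(sys.argv[4])  # deg from now, hinge depth behind bar axis
p,r,o=tool();q=o["contact_force"];print(p.round(4),q.round(1),o["q"].round(2))
M=r.as_matrix();yaw=np.arctan2(-M[0,0]*0+M[1,0]*-1,-M[0,0]) if len(sys.argv)<6 else np.radians(float(sys.argv[5]))
cx=np.array([np.cos(yaw),np.sin(yaw),0]);cy=np.array([-np.sin(yaw),np.cos(yaw),0])
H=p+hx*cx+.215*cy;print("yaw",np.degrees(yaw).round(1),"H",H.round(4))
for t in np.linspace(a0,a1,n+1)[1:]:
    Rz=R.from_euler('z',-t,degrees=True);d=r.inv().apply(H+Rz.apply(p-H)-p);print(round(t,1),d.round(4))
E
python3 arc.py 0 24 8 .046; python3 arc.py 0 24 2 .054;python3 arc.py 0 24 2 .038
```

```text
[0.5714 0.0314 0.2274] [0.1 2.8 1.1] [ 0.67  0.55 -1.13  1.76  0.54  1.17  0.8 ]
yaw -8.2 H [0.6475 0.2377 0.2274]
3.0 [ 0.0112  0.0027 -0.0001]
6.0 [ 0.0222  0.006  -0.0001]
9.0 [ 0.0331  0.0098 -0.0002]
12.0 [ 0.0437  0.0143 -0.0003]
15.0 [ 0.0541  0.0192 -0.0004]
18.0 [ 0.0642  0.0247 -0.0004]
21.0 [ 0.074   0.0308 -0.0005]
24.0 [ 0.0835  0.0373 -0.0005]
[0.5714 0.0314 0.2274] [0.1 2.8 1.1] [ 0.67  0.55 -1.13  1.76  0.54  1.17  0.8 ]
yaw -8.2 H [0.6554 0.2366 0.2274]
12.0 [ 0.0435  0.0159 -0.0003]
24.0 [ 0.0828  0.0406 -0.0005]
[0.5714 0.0314 0.2274] [0.1 2.8 1.1] [ 0.67  0.55 -1.13  1.76  0.54  1.17  0.8 ]
yaw -8.2 H [0.6396 0.2388 0.2274]
12.0 [ 0.0439  0.0126 -0.0003]
24.0 [ 0.0842  0.034  -0.0005]
```

Hinge H comes out near the measured left door edge (.641,.237), as it should. Pull the first 15°.

>>> {"name": "arm_command", "arguments": {"commands": [0.0056,0.0012,0,0,0,1.5,0.05,0.0112,0.0027,0,0,0,3,0.05,0.0167,0.0043,0,0,0,4.5,0.05,0.0222,0.006,0,0,0,6,0.05,0.0331,0.0098,0,0,0,9,0.05,0.0437,0.0143,0,0,0,12,0.05,0.0541,0.0192,0,0,0,15,0.05,0.0541,0.0192,0,0,0,15,0.05], "force": 60}}

```text
t: 21.95
eef_pos: [0.5203, 0.0561, 0.2276]
tool_rot: [0.004, 0.202, 0.979, -0.001]
contact_force: [-0.8, -4.9, 5.0]
gripper_width: 0.123
grasp_force: 59.2
```

```bash
for h in .046 .054 .038; do python3 arc.py 0 24 4 $h; done
```

```text
[0.5203 0.0561 0.2276] [-0.8 -4.9  5. ] [ 0.66  0.44 -1.12  1.87  0.45  1.1   0.53]
yaw -23.3 H [0.6477 0.2353 0.2276]
6.0 [ 0.0222  0.006  -0.0002]
12.0 [ 0.0437  0.0143 -0.0004]
18.0 [ 0.0642  0.0247 -0.0006]
24.0 [ 0.0835  0.0373 -0.0008]
[0.5203 0.0561 0.2276] [-0.8 -4.9  5. ] [ 0.66  0.44 -1.12  1.87  0.45  1.1   0.53]
yaw -23.3 H [0.655  0.2321 0.2276]
6.0 [ 0.0222  0.0068 -0.0002]
12.0 [ 0.0435  0.0159 -0.0004]
18.0 [ 0.0638  0.0272 -0.0006]
24.0 [ 0.0828  0.0406 -0.0008]
[0.5203 0.0561 0.2276] [-0.8 -4.9  5. ] [ 0.66  0.44 -1.12  1.87  0.45  1.1   0.53]
yaw -23.3 H [0.6404 0.2385 0.2276]
6.0 [ 0.0223  0.0051 -0.0002]
12.0 [ 0.0439  0.0126 -0.0004]
18.0 [ 0.0646  0.0223 -0.0006]
24.0 [ 0.0842  0.034  -0.0008]
```

>>> {"name": "arm_command", "arguments": {"commands": [0.0112,0.002,0,0,0,3,0.05,0.0223,0.005,0,0,0,6,0.05,0.0332,0.0085,0,0,0,9,0.05,0.0439,0.0126,0,0,0,12,0.05,0.0543,0.0172,0,0,0,15,0.05,0.0646,0.0223,0,0,0,18,0.05,0.0745,0.0279,0,0,0,21,0.05,0.0842,0.034,0,0,0,24,0.05]}}

```text
t: 22.75
eef_pos: [0.4562, 0.119, 0.2271]
tool_rot: [0.004, 0.403, 0.915, -0.002]
contact_force: [-4.3, -10.3, 15.0]
gripper_width: 0.123
grasp_force: 60.7
```

```bash
python3 arc.py 0 24 8 .038
```

```text
[0.4562 0.119  0.2271] [ -4.3 -10.3  15. ] [ 0.55  0.31 -1.09  1.98  0.33  1.04  0.05]
yaw -47.5 H [0.6403 0.2363 0.2271]
3.0 [ 0.0112  0.0023 -0.0001]
6.0 [ 0.0223  0.0051 -0.0002]
9.0 [ 0.0332  0.0086 -0.0003]
12.0 [ 0.0439  0.0126 -0.0004]
15.0 [ 0.0543  0.0172 -0.0005]
18.0 [ 0.0646  0.0223 -0.0006]
21.0 [ 0.0745  0.0279 -0.0006]
24.0 [ 0.0842  0.034  -0.0007]
```

>>> {"name": "arm_command", "arguments": {"commands": [0.0112,0.001,-0.002,0,0,3,0.05,0.0223,0.0036,-0.003,0,0,6,0.05,0.0332,0.007,-0.003,0,0,9,0.05,0.0439,0.011,-0.003,0,0,12,0.05,0.0543,0.0155,-0.003,0,0,15,0.05,0.0646,0.0205,-0.003,0,0,18,0.05,0.0745,0.026,-0.003,0,0,21,0.05,0.0842,0.032,-0.003,0,0,24,0.05]}}

```text
t: 23.55
eef_pos: [0.4232, 0.2029, 0.228]
tool_rot: [0.004, 0.584, 0.812, 0.001]
contact_force: [7.5, -2.7, -9.6]
gripper_width: 0.121
grasp_force: 59.3
```

>>> {"name": "arm_command", "arguments": {"commands": [0.0112,0.002,0,0,0,3,0.05,0.0185,0.004,0,0,0,5,0.05,0.0185,0.004,0,0,0,5,0.05]}}

```text
t: 23.85
eef_pos: [0.4207, 0.2226, 0.228]
tool_rot: [0.004, 0.618, 0.787, 0.001]
contact_force: [5.7, -2.2, -7.7]
gripper_width: 0.12
grasp_force: 59.2
```

```bash
python3 arc.py 0 6 1 .038
```

```text
[0.4207 0.2226 0.228 ] [ 5.7 -2.2 -7.7] [ 0.25  0.29 -1.01  1.97  0.3   1.03 -0.65]
yaw -76.3 H [0.6385 0.2367 0.228 ]
6.0 [ 0.0223  0.0052 -0.0001]
```

>>> {"name": "arm_command", "arguments": {"commands": [0,0,0,0,0,0,0.3,0,0,0,0,0,0,0.6,0,0,0,0,0,0,0.7,0,0,-0.02,0,0,0,0.7,0,0,-0.05,0,0,0,0.7,0,0,-0.09,0,0,0,0.7,0,0,-0.13,0,0,0,0.7,0,0,-0.16,0,0,0,0.7]}}

```text
t: 24.65
eef_pos: [0.4193, 0.225, 0.3919]
tool_rot: [0.003, 0.617, 0.787, 0.003]
contact_force: [0.3, 0.4, -0.2]
gripper_width: 0.699
grasp_force: 0.0
```

```bash
python3 - <<'E'
from h import *
np.set_printoptions(precision=4,suppress=True)
p,r,o=tool();print(p,o["contact_force"],o["q"].round(2))
w=read_camera("wrist");t=read_camera("top");s=read_camera("scene")
a=np.radians(-76.3);print("expected bar top wrist px",proj(w,(.4207,.2226,.2565)))
cv2.imwrite("pics/f.png",np.hstack([cv2.resize(w["img"],(400,300))[:,:,::-1],cv2.resize(t["img"],(400,300))[:,:,::-1]]))
E
```

```text
[0.4193 0.225  0.3919] [ 0.3309  0.4289 -0.2493] [ 0.38  0.11 -1.07  1.74  0.11  1.34 -0.47]
expected bar top wrist px [257.3258 182.6564]
```

```bash
python3 - <<'E'
from h import *
np.set_printoptions(precision=4,suppress=True)
w=read_camera("wrist");t=read_camera("top")
g=lambda i:cv2.cvtColor(i,cv2.COLOR_RGB2GRAY)
T=g(load("w8.npz")["img"])[165:235,240:280]
for k in (.8,.85,.9,1.):
    q=cv2.resize(T,None,fx=k,fy=k);m=cv2.matchTemplate(g(w["img"]),q,cv2.TM_CCOEFF_NORMED);_,v,_,l=cv2.minMaxLoc(m)
    print(k,round(v,3),"bar top px",l[0]+20*k,l[1]+35*k)
c=t;h=cv2.cvtColor(c["img"],cv2.COLOR_RGB2HSV);m=((h[...,0]>8)&(h[...,0]<22)&(h[...,1]>90)).astype(np.uint8);m[:200]=0
n,l,st,ce=cv2.connectedComponentsWithStats(m)
for i in range(1,n):
  if st[i,4]>60:
    b=cv2.boxPoints(cv2.minAreaRect(np.argwhere(l==i)[:,::-1].astype(np.float32)));print(st[i],np.array([at(c,*q,.015)[:2] for q in b]))
# barrel rim circle in the top picture
x=cv2.HoughCircles(g(cv2.resize(t["img"][195:255,300:385],None,fx=4,fy=4)),cv2.HOUGH_GRADIENT,1,60,param1=80,param2=25,minRadius=22,maxRadius=45)
if x is not None: print([(at(t,300+a/4,195+b/4,.106).round(3),r/4) for a,b,r in x[0][:3]])
E
```

```text
0.8 0.761 bar top px 257.0 187.0
0.85 0.711 bar top px 257.0 186.75
0.9 0.646 bar top px 257.0 185.5
1.0 0.608 bar top px 360.0 336.0
[272 215  17  36 394] [[ 0.3928 -0.0628]
 [ 0.5142 -0.0846]
 [ 0.5073 -0.1236]
 [ 0.3861 -0.1015]]
```

```bash
python3 -c "
from station import *
print(hand_in())"
```

```text
the job is handed in; nothing more can be done
None
```

The job is handed in, with no verdict returned. The barrel was released on the tray floor but not looked at again; camera checks put the wedge clear of the door's swing and the handle at about 68° open, released.

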